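Unguard and hold the television lift key

ROBOT

A 7-joint arm with a two-finger parallel gripper is mounted at the origin on the work surface. World frame = base frame: x ahead of the robot, y to its left, z up, the work surface at z = 0. Lengths are in mm, angles in rad, forces in N, time in s.
With the tool pointing down it reaches from about 425 to 1025 mm from the base axis. Payload 9.4 kg.
Tool frame: the origin (TCP) lies on the centre line of the jaws, within the pads' length; the fingertips stand 11 mm ahead of it and the grasp point (between the pads) lies 8 mm behind it; z points along the fingers, y is the direction in which the jaws open and shut (so a half turn about z gives the same grasp; the last joint's range is limited). The gripper opens to 85 mm and grips with 20 to 120 N. Pads are 22 mm wide; open, the fingers measure 114 mm over their backs; the gripper's body (76 mm by 85 mm) begins 54 mm behind the grasp point. The pads swing forward as they close: fully open they stand 13 mm farther back than shut.
Start: joints at [1.203, 0.599, -0.003, 1.599, 0.002, 0.943, -0.08], TCP at [207.862, -694.563, 242.275] pointing down, gripper open.
Joint ranges: [-2.57, 2.57], [-0.35, 1.97], [-1.29, 1.29], [0.11, 2.56], [-1.05, 4.19], [0.11, 1.86], [-2.63, 2.63]. Speed limits (rad/s): [2.22, 2.22, 3.01, 3.01, 3.14, 3.14, 3.14].

INTERFACE

Orientations are given as [roll, pitch, yaw] about the fixed x, y, z axes, in that order (R = Rz(yaw) Ry(pitch) Rx(roll)).
In Python, from rig import arm gives the robot as it stands.
- The arm moves only by the shell command python3 -m inch 'ROWS' [OPENING] [FORCE]. ROWS is JSON, a list of rows, each a list of 2 entries, a list of its own where there are three numbers: the shift along the tool's x, y, z in mm, then the turn, a rotation vector about the tool's x, y, z in degrees. A call has exactly 10 rows; each row is the pose to reach, as a shift and turn from the pose commanded when the call began, along the tool's axes at that moment; what a row does not reach only later rows make up. A row lasts 1/10 s, in which the tool goes at most 50 mm and 8.59 degrees, less where a joint would pass 70% of its speed; a pose out of reach is approached as far as the arm can. A call with a gripper value outside its range is refused whole. OPENING is the finger opening in mm, from 0 to 85.4, set as the call begins (- or left out, the last holds). The fingers move at their own pace and stop on an object; FORCE is the grip in N (left out, the last holds). Time passes only in rows, so rows that repeat a pose let the fingers close, or fill a call up. It gives the time, the measured TCP pose, the force and the opening at its end, in the units of the state.
- arm.sense(): the state, without advancing time (a new reading comes with each control period).
- arm.capture(name): name is "side" or "top" or "wrist"; returns (picture, depth): 480x640x3 uint8, red, green, blue; 480x640 float32, mm along the optical axis (not along the pixel's ray), 0 where there is no reading.
- arm.camera_params(name): a dict with "camera_matrix" (3x3 intrinsics, pixels), "rvec" (rotation vector, rad) and "tvec" (3), from world to camera coordinates, as OpenCV has them; the wrist camera has in their place "T_tool_cam" (4x4, takes a point from camera to tool coordinates, whose origin is the TCP and whose axes are the flange's). Camera axes: x right, y down, z forward; pixel columns grow to the right and rows downward; lengths in mm; the calibration is good to about 2 mm. A picture is of the moment at which its call begins: read the wrist's pose just before it. camera_params takes no time and is no camera call.
- arm.hand_in(): hands the job in, once; it reports no verdict.
The state is a dict: "time": time; "joint_pos": joint angles; "joint_vel": joint speeds; "tau": joint torques, N m; "position": TCP position; "ee_rot": TCP orientation; "wrist_force": force on the tool from outside, world axes, zero at the start; "torque": the same for the moment, N m; "gripper_width": opening from 0.0 (shut) to 1.0 (fully open).
Only numpy, scipy, OpenCV 4.12 (cv2) and the standard library are available. Lean on these libraries where they do the work, as an engineer would, in place of code of your own. Each camera call takes 0.05 s, during which the arm holds its last target. There are 200 camera calls.

TASK

The television lift runs only while its round key is held down part-way: on the grey control box, slide the shutter by its upright fin off the round key, all the way to its stop at the square key's end. Then press the round key down until its top is level with the metal collar around it and keep holding it there; the program finishes while still holding it. Do not push the round key right down to the bottom (it cuts out), do not press the square key, and leave the hedgehog, timer plug and remotes where they are.

Things in the scene. Friction and masses are not known exactly. Their poses are not given: they have to be found in the camera images.
- panel: Grey control box fixed to the sideboard, 100 x 240 x 45 mm (x, y, z); origin: centre of its underside, z up. On its flat top, on the centre line, black spring keys in low aluminium collars: round at y = +70 mm, square at y = -70 mm. 14 mm high rails along both long edges, 10 mm cheeks across the ends. The shutter at first covers the round key (at least over half), not the square one.
- shutter (a joint): Travel of the aluminium shutter along the box's -y, m. 0: stop over the round key; 0.12: stop over the square key, round key clear. Starts at 0 to 0.03, slides at about 2 N, stays where left. Plate 100 mm (x) by 90 mm (y), 3 mm thick, top 67 mm above the sideboard; it passes over the keys without touching them.
- fin_top (a point): Middle of the top edge of the black upright fin on the middle of the shutter; moves with it. Fin 12 mm thick along the box's y (grip across this), 50 mm long along its x, 36 mm tall above the plate (top 103 mm above the sideboard). In the box frame it is at x = 0, y = 60 mm minus the shutter travel.
- round_key (a joint): Travel of the round key straight down, m: 0 released, 0.009 its top is level with its collar (wanted), 0.015 bottom. Spring: 2.4 N to start it moving, 5.1 N when level, 6.9 N at the bottom; it springs back when let go.
- round_key_top (a point): Centre of the flat top face of the round key (39 mm diameter); moves with it. Released it stands 60 mm above the sideboard, 9 mm above the collar.
- round_collar (a point): Centre of the top plane of the fixed round aluminium collar around the round key, 51 mm above the sideboard; collar 42 mm inside, 52 mm outside diameter, 6 mm high above the box's flat top.
- square_key (a joint): Travel of the square key (38 x 38 mm) straight down, m: 0 released, 0.015 bottom; same spring and height as the round one. Not to be pressed.
- tray: Stainless mesh tray fixed near the left end of the sideboard, 280 x 200 x 30 mm (x, y, z), origin at the centre of its underside; it holds the remotes.
- remote_long: Dark grey remote, 190 x 44 x 20 mm (x, y, z), loose in the tray, origin at the centre of its underside. Leave alone.
- remote_short: Light grey remote, 140 x 40 x 18 mm, loose in the tray, origin at the centre of its underside. Leave alone.
- hedgehog: Ceramic hedgehog, about 100 x 85 x 80 mm, loose beside or behind the box, origin at the centre of its underside, snout to its -x. Leave alone.
- timer_plug: White plastic timer plug lying on its back, 72 x 60 x 50 mm (x, y, z), toggle switch on its -y side, loose beside or behind the box, origin at the centre of its underside. Leave alone.

How it is judged (in metres and radians):
On the way:
1. the shutter is slid to its stop at the square key's end, the round key not yet pressed (value of joint shutter above 0.116 m and value of joint round_key below 0.003 m), for 0.2 s.
At the end, for the whole second after the job is handed in: Shutter within 6 mm of its stop at the square key's end; the fingers hold the round key with its top level with its collar within 3 mm (travel 6 to 12 mm, over 1.5 N) through the last second; square key up; hedgehog, plug and remotes within 20 mm of their starts (value of joint shutter above 0.114 m and value of joint round_key between 0.006 and 0.012 m and contact force between the fingers and round_key above 1.5 N and value of joint square_key below 0.003 m and distance of each of remote_long, remote_short, hedgehog, timer_plug from where it was at the start of the episode below 0.02 m); the arm keeps its last pose, push and grip.
It fails at once if the round key is pushed down to the bottom (travel over 14 mm) (value of joint round_key above 0.014 m).
It fails at once if the square key is pressed (over 4 mm) (value of joint square_key above 0.004 m).
It fails at once if the hedgehog, timer plug or a remote is shifted by more than 20 mm (distance of any of remote_long, remote_short, hedgehog, timer_plug from where it was at the start of the episode above 0.02 m).
It also fails if it takes over 40 s, if anything falls off the work surface, if the arm or the gripper's body presses on something with over 40 N, if the wrist force passes 120 N, or if a joint passes its speed limit or range.

## Working session

There is one attempt and no reset: what is moved stays moved. The work goes in short steps, Python scripts to look and compute and a shell command to move; the robot and the scene stay as the last step left them, time stands still between calls to the robot, and variables do not carry over. Pictures are saved under pics/ and viewed, about 8 in all and at most 12, crops included, and the job is handed in when it is done.

```bash
mkdir -p pics; python3 - <<'E'
from rig import arm
import cv2,numpy as np
s=arm.sense();print({k:np.round(v,3) for k,v in s.items()})
for n in ("top","side"):
    p,d=arm.capture(n);cv2.imwrite(f"pics/{n}0.png",p[:,:,::-1]);np.save(f"{n}0.npy",d);print(arm.camera_params(n))
E
```

```text
{'time': np.float64(0.0), 'joint_pos': array([ 1.203,  0.6  , -0.003,  1.6  ,  0.002,  0.943, -0.08 ]), 'joint_vel': array([ 0.001,  0.001, -0.   , -0.   , -0.   , -0.001,  0.002]), 'tau': array([-0.0000e+00, -7.7647e+01,  1.5650e+00, -2.5801e+01,  1.2000e-02,
        9.0000e-03,  0.0000e+00]), 'position': array([ 207.712, -694.146,  241.386]), 'ee_rot': array([-3.14 ,  0.   ,  0.291]), 'wrist_force': array([ 0.431, -0.569, -0.053]), 'torque': array([-0.   ,  0.014, -0.012]), 'gripper_width': np.float64(0.996)}
{'camera_matrix': array([[450.47297675,   0.        , 323.91854567],
       [  0.        , 450.47297675, 242.84465783],
       [  0.        ,   0.        ,   1.        ]]), 'rvec': array([ 2.16546448, -2.15910086,  0.13803952]), 'tvec': array([ 126.79497934,  611.54541152, 1021.24477699])}
{'camera_matrix': array([[537.34126102,   0.        , 320.66620451],
       [  0.        , 537.34126102, 243.7074576 ],
       [  0.        ,   0.        ,   1.        ]]), 'rvec': array([ 0.71263868, -2.66264659,  1.06771822]), 'tvec': array([ 581.15311552,  191.61785695, 1341.74964248])}
```

View pics/top0.png

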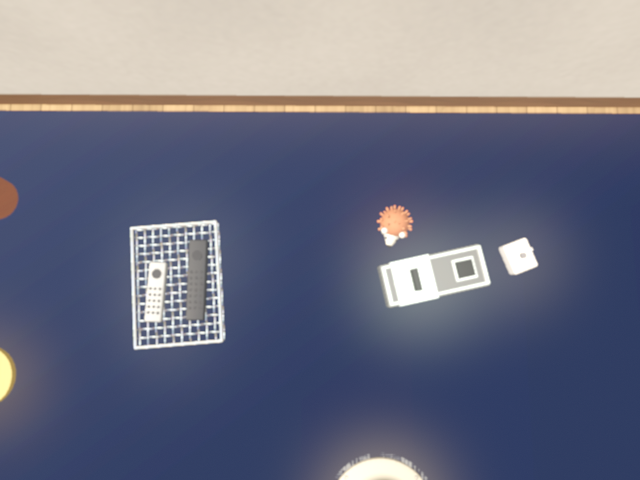

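View pics/side0.png

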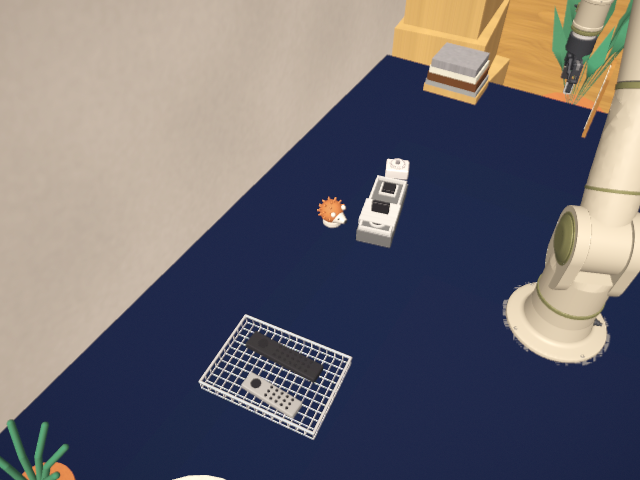

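The top view shows the shutter at about (412,280) with its black fin at (417,280). The square key is at (464,268), the hedgehog at (395,222) and the plug at (518,256). Next I measure the box pose.

```bash
cat > h.py <<'E'
import cv2,numpy as np
from rig import arm
def ray(cam,uv,z):
    c=arm.camera_params(cam);R=cv2.Rodrigues(c["rvec"])[0];o=-R.T@c["tvec"]
    r=R.T@np.linalg.inv(c["camera_matrix"])@np.array([*uv,1.]);return o+r*(z-o[2])/r[2]
def cloud(cam,d):
    c=arm.camera_params(cam);R=cv2.Rodrigues(c["rvec"])[0]
    v,u=np.mgrid[:480,:640];P=np.stack([u,v,np.ones_like(u)],-1)@np.linalg.inv(c["camera_matrix"]).T*d[...,None]
    return (P-c["tvec"])@R
E
python3 - <<'E'
from h import *
p=cv2.imread("pics/top0.png");W=cloud("top",np.load("top0.npy"))
roi=np.zeros((480,640),bool);roi[240:310,370:495]=1
g=p.max(2)
_,_,st,ce=cv2.connectedComponentsWithStats(((g<75)&roi&(p[...,0].astype(int)-p[...,2]<25)).astype('uint8'))
for s,c in zip(st,ce):
    if s[4]>60: print(s,c,ray("top",c,103),ray("top",c,60))
Z=W[...,2]
box=roi&(Z>35)&(Z<75);(c,wh,a)=cv2.minAreaRect(W[box][:,:2].astype('float32'));print("box",c,wh,a,box.sum())
c2=cv2.boxPoints((c,wh,a));print(c2)
for lo,hi in((40,49),(49,56),(56,62),(62,72),(90,110)):
    m=roi&(Z>lo)&(Z<hi);print(lo,m.sum(),W[m].mean(0) if m.any() else'', cv2.minAreaRect(W[m][:,:2].astype('float32')) if m.any() else '')
cv2.imwrite("pics/crop0.png",cv2.resize(p[195:315,365:545],None,fx=4,fy=4,interpolation=2))
E
```

```text
[     0      0    640    480 307200] [319.5 239.5] [610.48651708 138.78117613 103.        ] [616.02683939 138.92159243  60.        ]
box (562.4093017578125, -118.94108581542969) (152.899169921875, 239.01565551757812) 12.404624938964844 4387
[[ 462.07245  -18.64563]
 [ 513.41644 -252.08145]
 [ 662.74615 -219.23654]
 [ 611.40216   14.19928]]
40 1665 [ 541.79966462 -145.49426741   45.2403729 ] ((561.93212890625, -118.85501098632812), (151.5555419921875, 238.39382934570312), 12.524707794189453)
49 407 [ 542.30326174 -158.63952541   52.49497555] ((537.4808349609375, -125.89494323730469), (95.80140686035156, 236.1116180419922), 12.428820610046387)
56 608 [ 545.92640499 -168.61772553   59.13990127] ((536.7991333007812, -125.03614807128906), (89.8508071899414, 233.40818786621094), 12.540484428405762)
62 1645 [526.37474141 -77.81778329  67.0703906 ] ((536.412353515625, -123.93941497802734), (99.98065948486328, 223.38958740234375), 12.391715049743652)
90 145 [524.61201588 -72.54192958 102.18296849] ((525.0968017578125, -73.11770629882812), (49.39471435546875, 12.412637710571289), 12.148523330688477)
```

View pics/crop0.png

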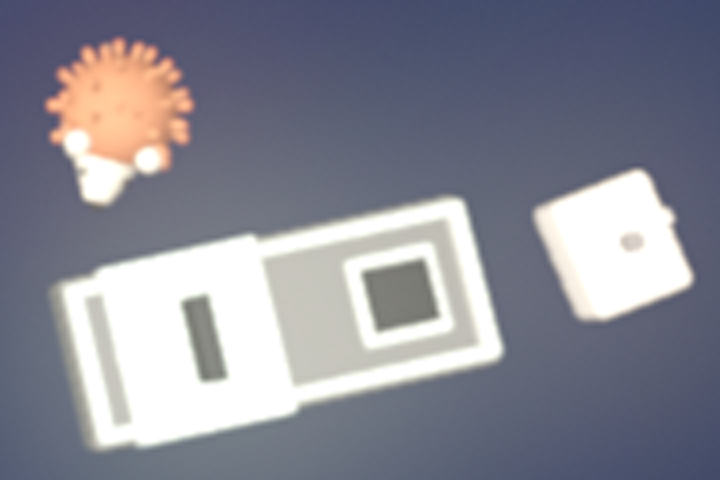

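Depth agrees with the given sizes: the fin measures 49×12 mm with its top at z≈102, and the box is 239 mm long with yaw about 12.4°. I put the box centre near (537,-125) and shutter travel near 7 mm. Next I compute the move to the fin.

```bash
cat >> h.py <<'E'
from scipy.spatial.transform import Rotation as Ro
def rel(xyz,yaw_deg):
    s=arm.sense();R=Ro.from_euler('xyz',s["ee_rot"]);T=Ro.from_euler('xyz',[180,0,yaw_deg],degrees=True)
    print("at",s["position"].round(1),np.degrees(s["ee_rot"]).round(2),"F",s["wrist_force"].round(2),"shift",R.inv().apply(np.array(xyz)-s["position"]).round(1),"turn",(R.inv()*T).as_rotvec(degrees=True).round(2),"t",s["time"])
E
python3 - <<'E'
from h import *
p=cv2.imread("pics/top0.png");W=cloud("top",np.load("top0.npy"));Z=W[...,2]
m=np.zeros((480,640),bool);m[240:310,370:495]=1
f=W[m&(Z>95)&(Z<110)];print("fin rect centre",cv2.minAreaRect(f[:,:2].astype('float32')))
sq=np.zeros((480,640),bool);sq[250:288,445:485]=1
k=sq&(Z>56)&(p.max(2)<150);print("sqkey",k.sum(),W[k].mean(0))
rel([525,-73,200],12.4)
E
```

```text
fin rect centre ((525.1484375, -73.22618865966797), (49.408477783203125, 12.225057601928711), 12.656543731689453)
sqkey 220 [ 550.49490302 -191.43986468   65.1194338 ]
at [ 207.7 -694.2  241.5] [-1.7992e+02  1.0000e-02  1.6660e+01] F [-0.45  0.55 -0.37] shift [ 482.1 -504.1   42.2] turn [-0.08  0.01  4.26] t 0.1
```

```bash
python3 -m inch '[[[15,-15,0],[0,0,0]],[[40,-42,0],[0,0,0]],[[70,-73,0],[0,0,0]],[[100,-105,0],[0,0,0]],[[130,-136,0],[0,0,0]],[[160,-167,0],[0,0,0]],[[190,-199,0],[0,0,0]],[[220,-230,0],[0,0,0]],[[245,-256,0],[0,0,0]],[[260,-272,0],[0,0,0]]]' 50 20
python3 -m inch '[[[20,-21,4],[0,0,0.4]],[[45,-47,8],[0,0,0.9]],[[75,-78,14],[0,0,1.4]],[[105,-110,20],[0,0,2]],[[135,-141,26],[0,0,2.6]],[[165,-172,32],[0,0,3.2]],[[190,-199,37],[0,0,3.7]],[[210,-220,41],[0,0,4.1]],[[222,-232,42],[0,0,4.26]],[[222,-232,42],[0,0,4.26]]]'
python3 - <<'E'
from h import *
rel([525,-73,83],12.4)
for n in("wrist","top"):
    p,d=arm.capture(n);cv2.imwrite(f"pics/{n}1.png",p[:,:,::-1]);np.save(f"{n}1.npy",d)
rel([525,-73,83],12.4)
E
```

```text
time: 1.1
position: [380.2, -356.5, 242.2]
ee_rot: [-3.141, -0.0, 0.294]
wrist_force: [0.1, -1.3, -0.3]
gripper_width: 0.584
time: 2.1
position: [526.0, -70.8, 199.8]
ee_rot: [-3.141, -0.0, 0.221]
wrist_force: [-0.4, -0.2, -0.6]
gripper_width: 0.583
at [526.  -70.8 199.8] [-179.94   -0.     12.64] F [-0.45 -0.21 -0.56] shift [ -1.5   2.1 116.8] turn [-0.06 -0.    0.24] t 2.1
at [524.6 -73.9 200. ] [1.7999e+02 6.0000e-02 1.2440e+01] F [-0.18 -0.56  0.28] shift [  0.7  -0.8 117. ] turn [0.01 0.06 0.04] t 2.2
```

View pics/wrist1.png

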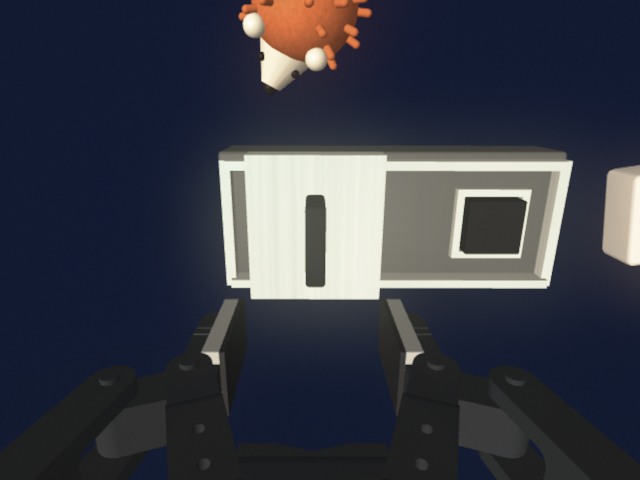

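The wrist view shows the fin at about (315,240), centred between the fingers at mid-column 312. The hedgehog and plug are clear of the descent, so I go down and close on the fin.

```bash
python3 -m inch '[[[0,0,15],[0,0,0]],[[0,0,40],[0,0,0]],[[0,0,65],[0,0,0]],[[0,0,85],[0,0,0]],[[0,0,100],[0,0,0]],[[0,0,108],[0,0,0]],[[0,0,113],[0,0,0]],[[0,0,116],[0,0,0]],[[0,0,116],[0,0,0]],[[0,0,116],[0,0,0]]]' 50 20
python3 -m inch '[[[0,0,0],[0,0,0]],[[0,0,0],[0,0,0]],[[0,0,0],[0,0,0]],[[0,0,0],[0,0,0]],[[0,0,0],[0,0,0]],[[0,0,0],[0,0,0]],[[0,0,0],[0,0,0]],[[0,0,0],[0,0,0]],[[0,0,0],[0,0,0]],[[0,0,0],[0,0,0]]]' 0 30
python3 -c "
from h import *
rel([549.9,-183.6,84],12.4)"
```

```text
time: 3.2
position: [525.3, -73.7, 84.8]
ee_rot: [3.141, -0.001, 0.216]
wrist_force: [-0.0, -0.0, -1.4]
gripper_width: 0.582
time: 4.2
position: [525.3, -73.5, 84.6]
ee_rot: [3.141, -0.0, 0.217]
wrist_force: [-1.1, 0.6, 6.1]
gripper_width: 0.135
at [525.3 -73.5  84.6] [ 1.7999e+02 -3.0000e-02  1.2420e+01] F [-1.07  0.56  6.08] shift [  0.4 112.9   0.6] turn [ 0.01 -0.03  0.02] t 4.2
```

```bash
python3 -m inch '[[[0,6,-0.5],[0,0,0]],[[0,20,-0.5],[0,0,0]],[[0,36,-0.5],[0,0,0]],[[0,54,-0.5],[0,0,0]],[[0,72,-0.5],[0,0,0]],[[0,88,-0.5],[0,0,0]],[[0,100,-0.5],[0,0,0]],[[0,108,-0.5],[0,0,0]],[[0,112,-0.5],[0,0,0]],[[0,114,-0.5],[0,0,0]]]' 0 30
python3 -m inch '[[[0,0.5,0],[0,0,0]],[[0,1,0],[0,0,0]],[[0,1.5,0],[0,0,0]],[[0,2,0],[0,0,0]],[[0,2,0],[0,0,0]],[[0,2,0],[0,0,0]],[[0,2,0],[0,0,0]],[[0,2,0],[0,0,0]],[[0,2,0],[0,0,0]],[[0,2,0],[0,0,0]]]'
python3 -c "
from h import *
rel([549.9,-183.6,84],12.4)"
```

```text
time: 5.2
position: [549.7, -183.4, 84.7]
ee_rot: [-3.14, 0.0, 0.218]
wrist_force: [1.9, 11.4, 0.7]
gripper_width: 0.137
time: 6.2
position: [549.7, -183.4, 84.7]
ee_rot: [-3.138, 0.001, 0.219]
wrist_force: [1.5, 11.4, 1.1]
gripper_width: 0.131
at [ 549.7 -183.4   84.7] [-1.7981e+02  4.0000e-02  1.2570e+01] F [ 1.51 11.44  1.11] shift [0.2 0.2 0.7] turn [-0.19  0.04  0.17] t 6.2
```

A 11 N reaction with no further motion, and a position matching the predicted (549.9,-183.6), means the shutter is at its stop. I release, lift, and move back over the round key.

```bash
python3 -m inch '[[[0,-2,0],[0,0,0]],[[0,-2,0],[0,0,0]],[[0,-2,0],[0,0,0]],[[0,-2,0],[0,0,0]],[[0,-2,-5],[0,0,0]],[[0,-2,-20],[0,0,0]],[[0,-2,-45],[0,0,0]],[[0,-2,-70],[0,0,0]],[[0,-2,-90],[0,0,0]],[[0,-2,-100],[0,0,0]]]' 50
python3 -m inch '[[[0,-8,0],[0,0,0]],[[0,-25,0],[0,0,0]],[[0,-45,0],[0,0,0]],[[0,-65,0],[0,0,0]],[[0,-85,0],[0,0,0]],[[0,-105,0],[0,0,0]],[[0,-118,0],[0,0,0]],[[0,-126,0],[0,0,0]],[[0,-128,0],[0,0,0]],[[0,-128,0],[0,0,0]]]' 0 30
python3 - <<'E'
from h import *
rel([522,-56.6,75],12.4)
for n in("wrist","top","side"):
    p,d=arm.capture(n);cv2.imwrite(f"pics/{n}2.png",p[:,:,::-1]);np.save(f"{n}2.npy",d)
    if n=="wrist":
        s=arm.sense();c=arm.camera_params("wrist");v,u=np.mgrid[:480,:640]
        P=np.stack([u,v,np.ones_like(u)],-1)@np.linalg.inv(c["camera_matrix"]).T*d[...,None]
        T=c["T_tool_cam"];W=(P@T[:3,:3].T+T[:3,3])@Ro.from_euler('xyz',s["ee_rot"]).as_matrix().T+s["position"];np.save("W2.npy",W)
        Z=W[...,2]
        for lo,hi in((47,55),(56,63),(64,70),(95,108)):
            m=(Z>lo)&(Z<hi)&(np.hypot(W[...,0]-522,W[...,1]+56.6)<32);print(lo,m.sum(),W[m].mean(0) if m.any() else'')
            if m.sum()>5: print(cv2.minEnclosingCircle(W[m][:,:2].astype('float32')))
E
```

```text
time: 7.2
position: [550.1, -185.3, 186.8]
ee_rot: [3.14, -0.002, 0.216]
wrist_force: [0.9, -0.6, -0.1]
gripper_width: 0.583
time: 8.2
position: [522.1, -59.9, 184.6]
ee_rot: [3.141, 0.0, 0.217]
wrist_force: [0.3, -0.1, -0.6]
gripper_width: -0.0
at [522.1 -59.9 184.6] [1.7999e+02 2.0000e-02 1.2410e+01] F [ 0.33 -0.07 -0.55] shift [  0.7  -3.3 109.6] turn [0.01 0.02 0.01] t 8.2
47 1753 [523.06351497 -57.0966268   49.99356131]
((519.3448486328125, -57.99802017211914), 26.726163864135742)
56 2663 [520.23094244 -57.63561996  58.94625664]
((519.6366577148438, -57.73589324951172), 19.38895606994629)
64 0 
95 0
```

View pics/wrist2.png

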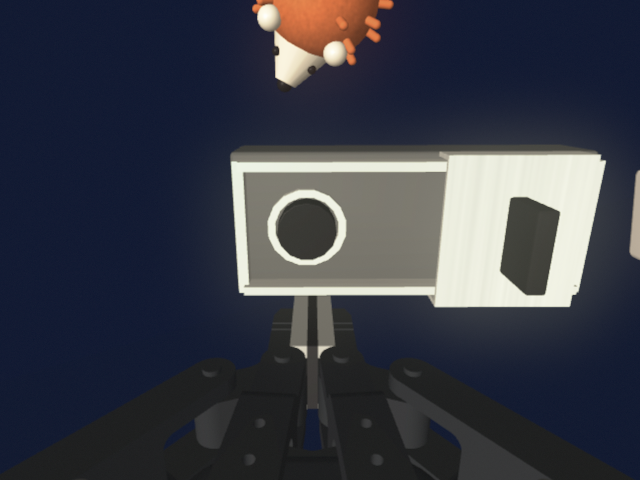

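The wrist view shows the round key uncovered at about (307,229), with the shutter and fin at the far end. The key measures about (520.5,-57.5) with its top at 59–60 mm, as expected. I go down to just above it.

```bash
python3 -m inch '[[[0,-1,15],[0,0,0]],[[0,-2,40],[0,0,0]],[[-0.5,-2.5,62],[0,0,0]],[[-0.5,-2.5,80],[0,0,0]],[[-0.5,-2.5,92],[0,0,0]],[[-0.5,-2.5,100],[0,0,0]],[[-0.5,-2.5,105],[0,0,0]],[[-0.5,-2.5,108],[0,0,0]],[[-0.5,-2.5,108],[0,0,0]],[[-0.5,-2.5,108],[0,0,0]]]'
python3 -c "
from h import *
for i in range(6):
    rel([521,-57.3,62],12.4); arm.capture('top')"
```

```text
time: 9.35
position: [521.3, -57.5, 77.2]
ee_rot: [3.141, -0.001, 0.216]
wrist_force: [0.1, -0.6, 0.8]
gripper_width: 0.002
at [521.3 -57.5  77.2] [ 1.7999e+02 -4.0000e-02  1.2400e+01] F [ 0.13 -0.55  0.8 ] shift [-0.3 -0.3 15.2] turn [ 0.01 -0.04  0.  ] t 9.35
at [521.3 -57.5  77.2] [ 1.7999e+02 -4.0000e-02  1.2400e+01] F [0.34 0.15 0.14] shift [-0.3 -0.3 15.2] turn [ 0.01 -0.04  0.  ] t 9.4
at [521.3 -57.5  77.2] [ 1.7999e+02 -4.0000e-02  1.2400e+01] F [-1.   -0.29  0.13] shift [-0.3 -0.3 15.2] turn [ 0.01 -0.04  0.  ] t 9.45
at [521.3 -57.5  77.2] [ 1.7999e+02 -4.0000e-02  1.2400e+01] F [-0.65 -0.18 -0.3 ] shift [-0.3 -0.3 15.2] turn [ 0.01 -0.04 -0.  ] t 9.5
at [521.3 -57.5  77.1] [ 1.7999e+02 -4.0000e-02  1.2400e+01] F [-0.44 -0.29 -0.34] shift [-0.2 -0.3 15.1] turn [ 0.01 -0.04  0.  ] t 9.55
at [521.2 -57.5  77.1] [ 1.7999e+02 -3.0000e-02  1.2400e+01] F [-0.82  0.54  1.12] shift [-0.2 -0.3 15.1] turn [ 0.01 -0.03  0.  ] t 9.6
```

```bash
cat > f.py <<'E'
from h import *
F=[];Z=[]
for i in range(6):
    s=arm.sense();F.append(s["wrist_force"]);Z.append(s["position"][2]);arm.capture('side')
print("F",np.mean(F,0).round(2),"z",np.mean(Z).round(2),s["time"])
E
python3 -m inch '[[[0,0,1],[0,0,0]],[[0,0,2],[0,0,0]],[[0,0,3],[0,0,0]],[[0,0,4],[0,0,0]],[[0,0,4.5],[0,0,0]],[[0,0,5],[0,0,0]],[[0,0,5],[0,0,0]],[[0,0,5],[0,0,0]],[[0,0,5],[0,0,0]],[[0,0,5],[0,0,0]]]'; python3 f.py
python3 -m inch '[[[0,0,0.5],[0,0,0]],[[0,0,1],[0,0,0]],[[0,0,1.5],[0,0,0]],[[0,0,2],[0,0,0]],[[0,0,2.5],[0,0,0]],[[0,0,3],[0,0,0]],[[0,0,3.5],[0,0,0]],[[0,0,4],[0,0,0]],[[0,0,4],[0,0,0]],[[0,0,4],[0,0,0]]]'; python3 f.py
```

```text
time: 10.65
position: [521.1, -57.5, 71.8]
ee_rot: [3.142, -0.0, 0.216]
wrist_force: [-0.3, 0.2, 0.5]
gripper_width: -0.005
F [0.19 0.03 0.23] z 71.78 10.9
time: 11.95
position: [521.1, -57.5, 67.8]
ee_rot: [3.142, 0.0, 0.216]
wrist_force: [-0.3, 0.8, 3.1]
gripper_width: 0.0
F [-0.35  0.29  3.18] z 67.77 12.2
```

The force of 3.2 N implies about 2.6 mm of travel, against about 3.2 mm from geometry, so they agree. I press 6 mm more.

```bash
python3 -m inch '[[[0,0,0.8],[0,0,0]],[[0,0,1.6],[0,0,0]],[[0,0,2.4],[0,0,0]],[[0,0,3.2],[0,0,0]],[[0,0,4],[0,0,0]],[[0,0,4.6],[0,0,0]],[[0,0,5.2],[0,0,0]],[[0,0,5.6],[0,0,0]],[[0,0,6],[0,0,0]],[[0,0,6],[0,0,0]]]'; python3 f.py
python3 - <<'E'
from h import *
rel([521,-57.3,62],12.4)
s=arm.sense();p,d=arm.capture("wrist");c=arm.camera_params("wrist");v,u=np.mgrid[:480,:640]
P=np.stack([u,v,np.ones_like(u)],-1)@np.linalg.inv(c["camera_matrix"]).T*d[...,None]
T=c["T_tool_cam"];W=(P@T[:3,:3].T+T[:3,3])@Ro.from_euler('xyz',s["ee_rot"]).as_matrix().T+s["position"];Z=W[...,2]
r=np.hypot(W[...,0]-520.5,W[...,1]+57.5)
for a,b in((0,17),(22,25),(29,34)): 
    m=(r>a)&(r<b)&(Z<75)&(Z>35)&(v<400);print(a,m.sum(),np.percentile(Z[m],[10,50,90]) if m.any() else '')
cv2.imwrite("pics/wrist3.png",p[:,:,::-1])
W=cloud("top",arm.capture("top")[1]);m=np.zeros((480,640),bool);m[240:310,370:495]=1
q=m&(W[...,2]>95)&(W[...,2]<110)&(W[...,1]<-150);print("fin",q.sum(),cv2.minAreaRect(W[q][:,:2].astype('float32'))[0] if q.any() else '')
E
```

```text
time: 13.25
position: [521.1, -57.5, 61.7]
ee_rot: [3.142, 0.0, 0.216]
wrist_force: [-1.1, -0.0, 4.6]
gripper_width: -0.002
F [-0.49 -0.02  5.28] z 61.77 13.5
at [521.1 -57.5  61.8] [180.    0.   12.4] F [-0.56 -0.1   4.33] shift [-0.  -0.2 -0.2] turn [0. 0. 0.] t 13.55
0 4028 [48.99224483 56.38154131 71.78750803]
22 2233 [48.59342013 49.7769566  50.54718798]
29 4444 [43.11107861 43.85099599 44.61843102]
fin 0
```

View pics/wrist3.png

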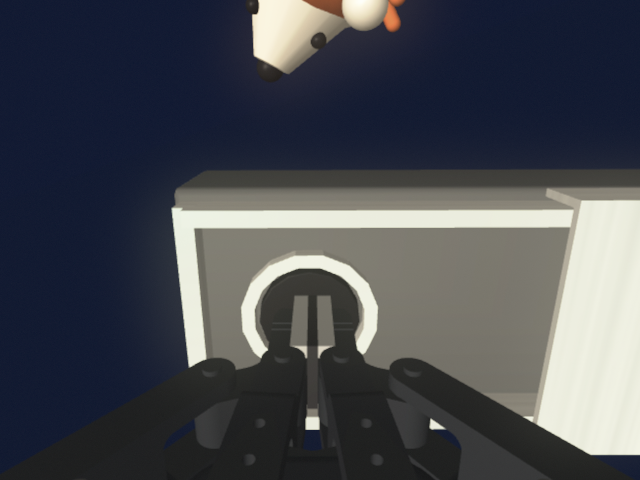

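The fingertips are on the key inside the collar at about (310,313). Force is 5.3 N, where 5.1 N is expected at level. The top camera's view of the fin is blocked, so I check the shutter edge and key top with the wrist depth.

```bash
python3 - <<'E'
from h import *
s=arm.sense();p,d=arm.capture("wrist");c=arm.camera_params("wrist");v,u=np.mgrid[:480,:640]
P=np.stack([u,v,np.ones_like(u)],-1)@np.linalg.inv(c["camera_matrix"]).T*d[...,None]
T=c["T_tool_cam"];W=(P@T[:3,:3].T+T[:3,3])@Ro.from_euler('xyz',s["ee_rot"]).as_matrix().T+s["position"];Z=W[...,2]
a=np.radians(12.4);by=(W[...,:2]-[520.5,-57.5])@[-np.sin(a),np.cos(a)]
m=(u>520)&(v>240)&(v<400)&(Z>62)&(Z<72);print("plate edge from key, expect -85:",np.percentile(by[m],[99,100]))
k=(u>270)&(u<350)&(v>278)&(v<292);print("key top z",np.percentile(Z[k],[10,50,90]))
E
python3 f.py
```

```text
plate edge from key, expect -85: [-83.8210981  -82.99768875]
key top z [48.23374275 49.43378378 50.22899685]
F [-0.54 -0.18  5.03] z 61.8 13.95
```

```bash
python3 -c "
from rig import arm
print(arm.hand_in())"
```

```text
the job is handed in; nothing more can be done
None
```

I slid the shutter off the round key to its stop at the square key's end, then pressed the round key level with its collar. I handed the job in at about 14 s with the arm still holding it. `hand_in` gives no verdict, so these are my own last checks:

- **Shutter:** at the stop the gripper felt about 11 N of reaction and did not move any further. The plate edge measured 83–84 mm from the key centre where 85 mm was expected. That gives about 118–119 mm of travel, within the 2 mm calibration error.
- **Round key:** the force was 5.0–5.3 N, where 5.1 N means level. The key top measured 49.4 mm and the collar 49.8 mm. The fingertip height puts the travel at about 9.2 mm.
- **Failed check:** the top camera found no fin points in the last picture, probably because the arm blocked its view. I used the wrist camera's depth for the shutter instead.
- **Not measured:** I did not remeasure the hedgehog, plug or remotes at the end. The planned path kept clear of them, and the last wrist views showed nothing disturbed near the box. The fingers never went near the square key.

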